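# Sort look-alike gift cartons by weight through a two-way gate chute

## Task

Two look-alike gift cartons lie on the cork mat; one holds a full bottle, the other is a light display dummy, and only its weight tells which is which. Send each through the steel two-way chute, one after the other: push the chute's lever right over to its stop, without forcing it, so that the gate opens the side you need, then drop the carton in at the mouth, so that the carton with the bottle ends in the green bin and the dummy in the orange bin. Leave the jar, the paper cups and the flask where they are.

Things in the scene. Friction and masses are not known exactly. Their poses are not given: they have to be found in the camera images.
- diverter: Fixed two-way gravity chute of polished steel sheet. Origin on the bench under its centre; x lengthwise (lever on its -x face, towards the robot), y across. On top in the middle a mouth 184 (x) by 108 mm (y), rim 285 mm up, flared lips on both y sides up to 303 mm. A carton drops in flat, long axis along x; the gate below sends it down the +y or -y leg into the bin there.
- mouth (a point): Centre of the chute's mouth, at rim height (285 mm above the bench). Axes as the chute's.
- gate (a joint): Gate and lever are one piece on a shaft along the chute's x, 175 mm up. 0: lever upright. Positive: lever leans to the chute's +y; the plate then shuts the +y leg and things slide out on the -y side. Negative: the reverse. Rubber-buffered stops at -0.52 and +0.52 rad. Stiff shaft: it stays where it is left; about 3 N at the ball moves it.
- lever_ball (a point): Centre of the red 32 mm ball on top of the yellow lever (bar 14 mm wide in y, 8 mm thick in x), in front of the chute: 131 mm from the chute's centre towards -x, 125 mm from the shaft, so 300 mm above the bench when upright, 283 mm at a stop. 20 mm free between ball and front sheet.
- green_bin: Open green bin, 200 (chute's x) x 210 (y) x 55 mm high, walls 5 mm, on the bench beside the chute, centre 228 mm from the chute's centre, on its +y or its -y side. Origin under its centre. For the carton with the bottle.
- orange_bin: Open orange bin of the same size, on the other side of the chute. Origin under its centre. For the display dummy.
- mat: Cork mat, 150 x 560 x 3 mm, fixed to the bench, origin under its centre; the two cartons lie on it, long axes along its y.
- carton_a_mid (a point): Centre of a navy gift carton with copper bands, 150 mm along its y, 58 mm square, rigid, lying on the mat (centre 32 mm above the bench). It weighs either about 110 g (dummy) or about 400 g (bottle inside, shifts a few mm); which one differs from start to start and cannot be seen.
- carton_b_mid (a point): Centre of the second carton, alike in every way; it holds the other content.
- jar: Glass jar with wooden lid, 54 mm in diameter, 80 mm high, standing on the bench; origin under its centre. To be left alone.
- cups: Stack of upturned paper cups, 72 mm in diameter at the foot, 85 mm high; origin under its centre. To be left alone.
- flask: Conical glass flask with cork, 76 mm in diameter at the foot, 124 mm high; origin under its centre. To be left alone.
There are look-alikes about, which are no part of the job. What is shaped like the part that bears carton_b_mid but purple is not meant. Leave any red look-alike of the part that bears carton_a_mid alone.

How it is judged:
By the outcome, as a careful person would: the job done as asked, in the order asked, and still so for the second after the job is handed in, with the robot touching nothing.
It also fails if it takes over 69 s, if anything falls off the work surface, if the arm or the gripper's body presses on something with over 40 N, if the wrist force passes 120 N, or if a joint passes its speed limit or range.

## Robot

A 6-joint arm with a two-finger parallel gripper is mounted at the origin on the work surface. World frame = base frame: x ahead of the robot, y to its left, z up, the work surface at z = 0. Lengths are in mm, angles in rad, forces in N, time in s.
With the tool pointing down it reaches from about 400 to 925 mm from the base axis. Payload 12.5 kg.
Tool frame: the origin (TCP) lies on the centre line of the jaws, within the pads' length; the fingertips stand 19 mm ahead of it and the grasp point (between the pads) is the TCP; z points along the fingers, y is the line along which they close (so a half turn about z gives the same grasp; the last joint's range is limited). The gripper opens to 95 mm and grips with 3 to 60 N. Pads are 20 mm wide; open, the fingers measure 119 mm over their backs; the gripper's body (75 mm by 180 mm) begins 59 mm behind the grasp point.
Start: joints at [1.091, 0.491, 1.559, -0, 1.092, -0.106], TCP at [228.206, 581.865, 233.661] pointing down, gripper open.
Joint ranges: [-3.1, 3.1], [-0.84, 2.19], [0.05, 2.79], [-1.13, 4.28], [0.06, 2.93], [-2.69, 2.69]. Speed limits (rad/s): [2.22, 2.22, 2.79, 3.14, 3.14, 3.14].

## Interface

Orientations are given as [roll, pitch, yaw] about the fixed x, y, z axes, in that order (R = Rz(yaw) Ry(pitch) Rx(roll)).
In Python, from cell import state, read_camera, job_done gives the robot as it stands.
- The arm moves only by the tool arm_command, never from a script. Its argument "deltas" is a list of rows, each an object of numbers: "dx", "dy", "dz": the shift along the world's x, y, z in m; "yaw": the turn about the world's z in degrees. In form: [{"dx": .., "dy": .., "dz": .., "yaw": ..}, ...]. A call has 1 to 20 rows; each row shifts and turns the commanded pose from where the row before left it; what a row does not reach is not made up. A row lasts 1/10 s, in which the tool goes at most 50 mm and 8.59 degrees, less where a joint would pass 70% of its speed; a pose out of reach is approached as far as the arm can. A call with a gripper value outside its range is refused whole. "gripper" is the finger opening in m, from 0 to 0.0951, set as the call begins (left out, the last holds). The fingers move at their own pace and stop on an object; the grip force is fixed at half the most. Time passes only in rows, so rows that do not move let the fingers close. It gives the time, the measured TCP pose, the force, the opening and the grip force at its end, in the units of the state.
- state(): the state, without advancing time (a new reading comes with each control period).
- read_camera(name): name is "side" or "top"; returns a dict with "color" (384x512x3 uint8, red, green, blue), "range_z" (384x512 float32, mm along the optical axis (not along the pixel's ray), 0 where there is no reading), "fx", "fy", "cx", "cy" (pixels), "extrinsics" (4x4, takes a point from camera to world coordinates). Camera axes: x right, y up, looking along -z (the intrinsics and any distortion apply to the point x, -y, -z); pixel columns grow to the right and rows downward; lengths in mm; the calibration is good to about 2 mm. A picture is of the moment at which its call begins.
- job_done(): hands the job in; it is judged then, once.
The state is a dict: "t": time; "joints": joint angles; "qvel": joint speeds; "tau": joint torques, N m; "eef_pos": TCP position; "tcp_rot": TCP orientation; "ft_force": force on the tool from outside, world axes, zero at the start; "moment": the same for the moment, N m; "opening": opening from 0.0 (shut) to 1.0 (fully open); "grip_force": force on a finger pad.
Only numpy, scipy, OpenCV 4.12 (cv2) and the standard library are available. Lean on these libraries where they do the work, as an engineer would, in place of code of your own. Each camera call takes 0.05 s, during which the arm holds its last target. There are 200 camera calls.

## Working session

There is one attempt and no reset: what is moved stays moved. The work goes in short steps, Python scripts to look and compute and a tool call to move; the robot and the scene stay as the last step left them, time stands still between calls to the robot, and variables do not carry over. Pictures are saved under pics/ and viewed, at most 10 in all, crops included, and the job is handed in when it is done.

Besides the shell and the picture viewer there is one more tool, called as name(argument=value, ...) on one line, values as JSON. arm_command: Moves the arm, as the interface text tells. Its arguments: {"type":"object","properties":{"deltas":{"type":"array"},"gripper":{"type":"number"}},"required":["deltas"]}

```bash
mkdir -p pics; ls; python3 - <<'E'
from cell import state, read_camera
import cv2, numpy as np
print(state())
for n in("top","side"):
    c=read_camera(n); np.savez(f"{n}0.npz",**c)
    cv2.imwrite(f"pics/{n}0.png",cv2.cvtColor(c["color"],cv2.COLOR_RGB2BGR))
    print(n,c["fx"],c["fy"],c["cx"],c["cy"],np.round(c["extrinsics"],3).tolist(),[k for k in c])
E
```

```text
pics
{'t': 0.0, 'joints': array([ 1.09139396e+00,  4.91546158e-01,  1.55945750e+00,  3.57943905e-05,
        1.09167015e+00, -1.05601552e-01]), 'qvel': array([-0.00288069,  0.0013345 , -0.00106075,  0.00122631, -0.00028977,
        0.0004624 ]), 'tau': array([ 1.60283664e-03, -6.12644792e+01, -2.58186489e+01,  6.92160660e-02,
        4.81308752e-02, -7.58334886e-05]), 'eef_pos': array([228.09343703, 581.65691156, 233.06728288]), 'tcp_rot': array([-3.14052086e+00, -1.45529355e-04,  2.76777525e+00]), 'ft_force': array([-0.37539092,  0.20839537,  0.17050559]), 'moment': array([-0.00653413, -0.05934545,  0.02628758]), 'grip_force': 0.0, 'opening': 0.9985700721635865}
top 464.3346090110724 464.3346090110724 269.32306873743613 189.80134766153176 [[0.007, 0.998, -0.059, 377.935], [-1.0, 0.007, 0.015, 15.82], [0.015, 0.059, 0.998, 1731.625], [0.0, 0.0, 0.0, 1.0]] ['color', 'range_z', 'fx', 'fy', 'cx', 'cy', 'extrinsics']
side 394.17757347744197 394.17757347744197 251.0399331058734 197.85202368852003 [[0.778, 0.43, -0.459, -235.479], [-0.628, 0.551, -0.549, -833.748], [0.017, 0.716, 0.698, 1285.635], [0.0, 0.0, 0.0, 1.0]] ['color', 'range_z', 'fx', 'fy', 'cx', 'cy', 'extrinsics']
```

View pics/top0.png

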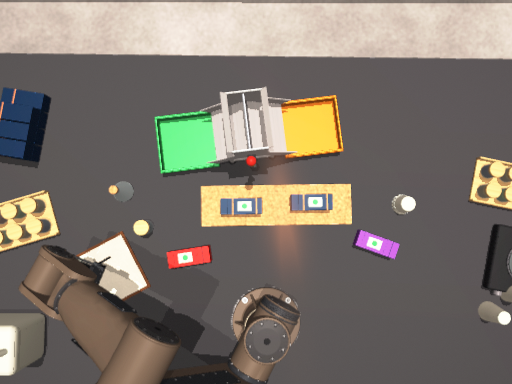

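View pics/side0.png

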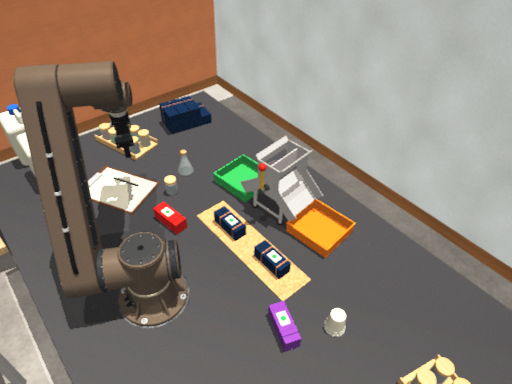

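The top view shows the green bin at (188,142), on the chute's +y side, and the orange bin at (312,128). The chute is at (246,123) with the red ball at (251,161). The navy cartons are at (241,206) and (312,202) on the mat. The red (188,257) and purple (376,244) boxes are decoys.

```bash
cat > h.py <<'E'
import numpy as np, cv2
def ray(c,u,v):
    d=np.array([(u-c["cx"])/c["fx"],-(v-c["cy"])/c["fy"],-1.]); E=c["extrinsics"]
    return E[:3,3],E[:3,:3]@d
def plane(c,u,v,z):
    o,d=ray(c,u,v); return o+d*(z-o[2])/d[2]
def tri(a,pa,b,pb):
    o1,d1=ray(a,*pa);o2,d2=ray(b,*pb)
    s=np.linalg.lstsq(np.c_[d1,-d2],o2-o1,rcond=None)[0]
    p,q=o1+s[0]*d1,o2+s[1]*d2
    return (p+q)/2,np.linalg.norm(p-q)
def hsv(c): return cv2.cvtColor(c["color"],cv2.COLOR_RGB2HSV)
def cloud(c):
    v,u=np.mgrid[:384,:512]; z=c["range_z"]; E=c["extrinsics"]
    P=np.stack([(u-c["cx"])/c["fx"]*z,-(v-c["cy"])/c["fy"]*z,-z],-1)
    return P@E[:3,:3].T+E[:3,3]
def blobs(m,amin):
    n,l,s,ce=cv2.connectedComponentsWithStats(m.astype(np.uint8))
    return [(s[i,4],ce[i],l==i) for i in range(1,n) if s[i,4]>=amin]
def redball(c,u0,u1,v0,v1):
    H=hsv(c);m=((H[...,0]<8)|(H[...,0]>172))&(H[...,1]>150)&(H[...,2]>80)
    r=np.zeros_like(m);r[v0:v1,u0:u1]=1
    return max(blobs(m&r,5),key=lambda b:b[0])
def load(n): return dict(np.load(n+"0.npz"))
E
python3 - <<'E'
from h import *
t=load("top");s=load("side")
bt=redball(t,235,270,145,180);bs=redball(s,245,280,150,185)
print("ball",bt[:2],bs[:2],tri(t,bt[1],s,bs[1]))
H=hsv(t);P=cloud(t)
def rect(m,z,name):
    cs,_=cv2.findContours(m.astype(np.uint8),0,2);c=np.concatenate(cs).reshape(-1,2)
    w=np.array([plane(t,u,v,z)[:2] for u,v in c],np.float32)
    r=cv2.minAreaRect(w);print(name,np.round(r[0],1),np.round(r[1],1),round(r[2],2))
for name,lo,hi,box in(("green",50,85,(150,225,100,180)),("orange",8,18,(280,345,90,165))):
    m=(H[...,0]>=lo)&(H[...,0]<=hi)&(H[...,1]>150)&(H[...,2]>70)
    r=np.zeros_like(m);r[box[2]:box[3],box[0]:box[1]]=1
    b=max(blobs(m&r,50),key=lambda b:b[0]);rect(b[2],55,name)
r=np.zeros(H.shape[:2],bool);r[180:232,195:358]=1
rect(r&(H[...,0]>8)&(H[...,0]<25)&(H[...,1]>120)&(H[...,2]>100),3,"mat")
for name,u0,u1 in(("L",212,270),("R",282,340)):
    q=np.zeros_like(r);q[190:222,u0:u1]=1
    m=q&(P[...,2]>45)&(P[...,2]<75);rect(max(blobs(m,30),key=lambda b:b[0])[2],61,"carton depth "+name);print(np.median(P[m],0))
    m=q&(H[...,0]>100)&(H[...,0]<130)&(H[...,1]>80);rect(m,61,"carton navy "+name)
q=np.zeros_like(r);q[80:165,195:300]=1
for lo,hi in((270,310),(277,292),(294,310)):
    m=q&(P[...,2]>lo)&(P[...,2]<hi);print(lo,hi,m.sum());rect(m,(lo+hi)/2,"rim")
for n,(u,v) in dict(jar=(141,228),cups=(403,204),flask=(121,191)).items(): print(n,plane(t,u,v,50))
c=t["color"][70:190,140:350];cv2.imwrite("pics/chute.png",cv2.resize(c[...,::-1],None,fx=3.8,fy=3.8,interpolation=2)[:600,:800])
E
```

```text
ball (np.int32(84), array([250.67857143, 160.48809524])) (np.int32(48), array([261.64583333, 166.64583333])) (array([553.37240582,  52.4774204 , 299.93648236]), np.float64(2.021182826853851))
green [649.6 299.2] [208.4 197.5] 7.12
orange [ 710.3 -158. ] [211.6 214.1] 7.51
mat [425.1 -34.9] [150.7 558.3] 1.25
carton depth L [420.5  94.5] [ 57.5 147.4] 0.44
[420.14709535  92.87121376  60.31992146]
carton navy L [416.9 105.2] [ 50.3 118.6] 0.41
carton depth R [ 436.8 -161.2] [ 57.7 148.3] 0.39
[ 434.98083478 -162.40900796   59.99785268]
carton navy R [ 433.3 -184.5] [50.5 94. ] 0.42
270 310 1034
rim [660.5  64.5] [238.8 147.2] 7.47
277 292 411
rim [683.5  67.1] [193.3 132.6] 7.73
294 310 434
rim [658.1  64.1] [236.8 146. ] 7.47
jar [335.67298709 451.60464561  50.        ]
cups [ 428.57401684 -495.59913575   50.        ]
flask [468.37585592 526.53323189  50.        ]
```

View pics/chute.png

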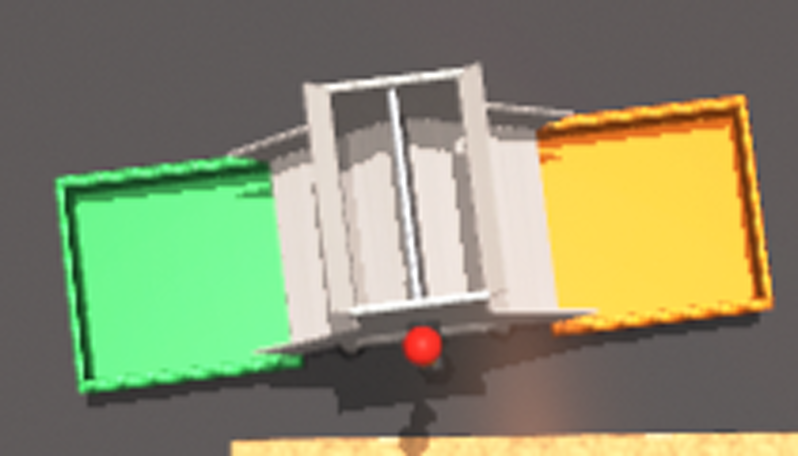

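The picture shows the lever upright. The fits agree: chute centre about (683,68), yaw 7.5°, and triangulated ball z = 300. The plate will open the green side first, so I push the lever towards -y from its +y side.

arm_command(deltas=[{"dx":0.017,"dy":-0.024,"dz":0.0033,"yaw":1.6},{"dx":0.017,"dy":-0.024,"dz":0.0033,"yaw":1.6},{"dx":0.017,"dy":-0.024,"dz":0.0033,"yaw":1.6},{"dx":0.017,"dy":-0.024,"dz":0.0033,"yaw":1.6},{"dx":0.017,"dy":-0.024,"dz":0.0033,"yaw":1.6},{"dx":0.017,"dy":-0.024,"dz":0.0033,"yaw":1.6},{"dx":0.017,"dy":-0.024,"dz":0.0033,"yaw":1.6},{"dx":0.017,"dy":-0.024,"dz":0.0033,"yaw":1.6},{"dx":0.017,"dy":-0.024,"dz":0.0033,"yaw":1.6},{"dx":0.017,"dy":-0.024,"dz":0.0033,"yaw":1.6},{"dx":0.017,"dy":-0.024,"dz":0.0033,"yaw":1.6},{"dx":0.017,"dy":-0.024,"dz":0.0033,"yaw":1.6},{"dx":0.017,"dy":-0.024,"dz":0.0033,"yaw":1.6},{"dx":0.017,"dy":-0.024,"dz":0.0033,"yaw":1.6},{"dx":0.017,"dy":-0.024,"dz":0.0033,"yaw":1.6},{"dx":0.017,"dy":-0.024,"dz":0.0033,"yaw":1.6},{"dx":0.017,"dy":-0.024,"dz":0.0033,"yaw":1.6},{"dx":0.017,"dy":-0.024,"dz":0.0033,"yaw":1.6},{},{}], gripper=0)

```text
$.deltas[18]: bad value
```

arm_command(deltas=[{"dx":0.017,"dy":-0.024,"dz":0.0033,"yaw":1.6},{"dx":0.017,"dy":-0.024,"dz":0.0033,"yaw":1.6},{"dx":0.017,"dy":-0.024,"dz":0.0033,"yaw":1.6},{"dx":0.017,"dy":-0.024,"dz":0.0033,"yaw":1.6},{"dx":0.017,"dy":-0.024,"dz":0.0033,"yaw":1.6},{"dx":0.017,"dy":-0.024,"dz":0.0033,"yaw":1.6},{"dx":0.017,"dy":-0.024,"dz":0.0033,"yaw":1.6},{"dx":0.017,"dy":-0.024,"dz":0.0033,"yaw":1.6},{"dx":0.017,"dy":-0.024,"dz":0.0033,"yaw":1.6},{"dx":0.017,"dy":-0.024,"dz":0.0033,"yaw":1.6},{"dx":0.017,"dy":-0.024,"dz":0.0033,"yaw":1.6},{"dx":0.017,"dy":-0.024,"dz":0.0033,"yaw":1.6},{"dx":0.017,"dy":-0.024,"dz":0.0033,"yaw":1.6},{"dx":0.017,"dy":-0.024,"dz":0.0033,"yaw":1.6},{"dx":0.017,"dy":-0.024,"dz":0.0033,"yaw":1.6},{"dx":0.017,"dy":-0.024,"dz":0.0033,"yaw":1.6},{"dx":0.017,"dy":-0.024,"dz":0.0033,"yaw":1.6},{"dx":0.017,"dy":-0.024,"dz":0.0033,"yaw":1.6},{"dz":0},{"dz":0}], gripper=0)

```text
$.deltas[18]: bad value
```

arm_command(deltas=[{"dx":0.017,"dy":-0.024,"dz":0.0033,"yaw":1.6},{"dx":0.017,"dy":-0.024,"dz":0.0033,"yaw":1.6},{"dx":0.017,"dy":-0.024,"dz":0.0033,"yaw":1.6},{"dx":0.017,"dy":-0.024,"dz":0.0033,"yaw":1.6},{"dx":0.017,"dy":-0.024,"dz":0.0033,"yaw":1.6},{"dx":0.017,"dy":-0.024,"dz":0.0033,"yaw":1.6},{"dx":0.017,"dy":-0.024,"dz":0.0033,"yaw":1.6},{"dx":0.017,"dy":-0.024,"dz":0.0033,"yaw":1.6},{"dx":0.017,"dy":-0.024,"dz":0.0033,"yaw":1.6},{"dx":0.017,"dy":-0.024,"dz":0.0033,"yaw":1.6},{"dx":0.017,"dy":-0.024,"dz":0.0033,"yaw":1.6},{"dx":0.017,"dy":-0.024,"dz":0.0033,"yaw":1.6},{"dx":0.017,"dy":-0.024,"dz":0.0033,"yaw":1.6},{"dx":0.017,"dy":-0.024,"dz":0.0033,"yaw":1.6},{"dx":0.017,"dy":-0.024,"dz":0.0033,"yaw":1.6},{"dx":0.017,"dy":-0.024,"dz":0.0033,"yaw":1.6},{"dx":0.017,"dy":-0.024,"dz":0.0033,"yaw":1.6},{"dx":0.017,"dy":-0.024,"dz":0.0033,"yaw":1.6},{"dx":0,"dy":0,"dz":0,"yaw":0},{"dx":0,"dy":0,"dz":0,"yaw":0}], gripper=0)

```text
t: 2.1
eef_pos: [534.1, 149.6, 292.6]
tcp_rot: [3.141, -0.001, -3.014]
ft_force: [0.2, -0.7, -0.3]
opening: 0.005
grip_force: 0.0
```

arm_command(deltas=[{"dx":0.0045,"dy":-0.016,"dz":-0.002,"yaw":0},{"dx":0.0045,"dy":-0.016,"dz":-0.001,"yaw":0},{"dx":0.004,"dy":-0.016,"dz":-0.001,"yaw":0},{"dx":0.001,"dy":-0.008,"dz":0,"yaw":0},{"dx":0.001,"dy":-0.008,"dz":0,"yaw":0},{"dx":0.001,"dy":-0.008,"dz":0,"yaw":0},{"dx":0.001,"dy":-0.008,"dz":0,"yaw":0},{"dx":0.001,"dy":-0.008,"dz":0,"yaw":0},{"dx":0.001,"dy":-0.008,"dz":0,"yaw":0},{"dx":0.001,"dy":-0.008,"dz":0,"yaw":0},{"dx":0.001,"dy":-0.008,"dz":0,"yaw":0},{"dx":0.001,"dy":-0.006,"dz":0,"yaw":0}])

```text
t: 3.3
eef_pos: [556.2, 31.1, 288.9]
tcp_rot: [3.141, -0.0, -3.013]
ft_force: [-0.6, 1.8, -1.0]
opening: 0.008
grip_force: 0.9
```

arm_command(deltas=[{"dx":0.0004,"dy":-0.003,"dz":0,"yaw":0},{"dx":0.0004,"dy":-0.003,"dz":0,"yaw":0},{"dx":0.0004,"dy":-0.003,"dz":0,"yaw":0}])

```text
t: 3.6
eef_pos: [557.4, 22.7, 289.1]
tcp_rot: [3.141, -0.0, -3.013]
ft_force: [0.6, 1.3, -0.6]
opening: 0.002
grip_force: 0.8
```

arm_command(deltas=[{"dx":0.0003,"dy":-0.002,"dz":0,"yaw":0},{"dx":0.0003,"dy":-0.002,"dz":0,"yaw":0}])

```text
t: 3.8
eef_pos: [558.0, 18.8, 289.1]
tcp_rot: [3.141, 0.0, -3.013]
ft_force: [-0.3, 1.1, 0.6]
opening: 0.008
grip_force: 0.8
```

```bash
cat > look.py <<'E'
import sys
from cell import state, read_camera
from h import *
def ball():
    t=read_camera("top");s=read_camera("side")
    bt=redball(t,225,285,140,180);bs=redball(s,235,300,145,195)
    p,e=tri(t,bt[1],s,bs[1]); d=p[:2]-[683.3,68.5]; a=np.radians(7.5)
    y=-d[0]*np.sin(a)+d[1]*np.cos(a)
    print("ball",p.round(1),e.round(1),bt[0],bs[0],"y",y.round(1),"ang",np.degrees(0)+np.arctan2(y,p[2]-175).round(3),state()["t"])
    return t,s
if __name__=="__main__": ball()
E
python3 look.py
```

```text
Traceback (most recent call last):
  File "look.py", line 11, in <module>
    if __name__=="__main__": ball()
                             ~~~~^^
  File "look.py", line 6, in ball
    bt=redball(t,225,285,140,180);bs=redball(s,235,300,145,195)
  File "h.py", line 23, in redball
    return max(blobs(m&r,5),key=lambda b:b[0])
ValueError: max() iterable argument is empty
```

arm_command(deltas=[{"dx":0.0003,"dy":-0.002,"dz":0,"yaw":0},{"dx":0,"dy":0,"dz":0,"yaw":0}])

```text
t: 4.1
eef_pos: [558.3, 16.7, 289.1]
tcp_rot: [3.142, 0.0, -3.013]
ft_force: [-0.1, 0.3, 0.1]
opening: 0.008
grip_force: 0.3
```

arm_command(deltas=[{"dx":0.0003,"dy":-0.002,"dz":0,"yaw":0},{"dx":0,"dy":0,"dz":0,"yaw":0}])

```text
t: 4.3
eef_pos: [558.6, 14.7, 289.1]
tcp_rot: [3.142, 0.0, -3.013]
ft_force: [-0.4, 0.7, 0.0]
opening: 0.003
grip_force: 0.3
```

```bash
python3 - <<'E'
from cell import read_camera
from h import *
s=read_camera("side");b=redball(s,235,300,145,195);print(b[:2])
# predicted side pixel of the ball at several angles
a=np.radians(7.5);ex=np.array([np.cos(a),np.sin(a),0]);ey=np.array([-np.sin(a),np.cos(a),0])
for g in(-.3,-.4,-.46,-.52):
    p=np.array([683.3,68.5,175])-131*ex+125*(np.sin(g)*ey+np.cos(g)*np.array([0,0,1]))
    E=s["extrinsics"];q=E[:3,:3].T@(p-E[:3,3]);print(g,s["cx"]-s["fx"]*q[0]/q[2],s["cy"]+s["fy"]*q[1]/q[2])
cv2.imwrite("pics/s1.png",cv2.resize(s["color"][130:230,200:330,::-1],None,fx=5,fy=5,interpolation=2))
E
```

```text
(np.int32(44), array([273.20454545, 176.88636364]))
-0.3 268.5751100241725 172.2194218923159
-0.4 270.79279601049564 174.46092209531187
-0.46 272.07535567264136 175.89125912229187
-0.52 273.3149296821015 177.37831699435577
```

View pics/s1.png

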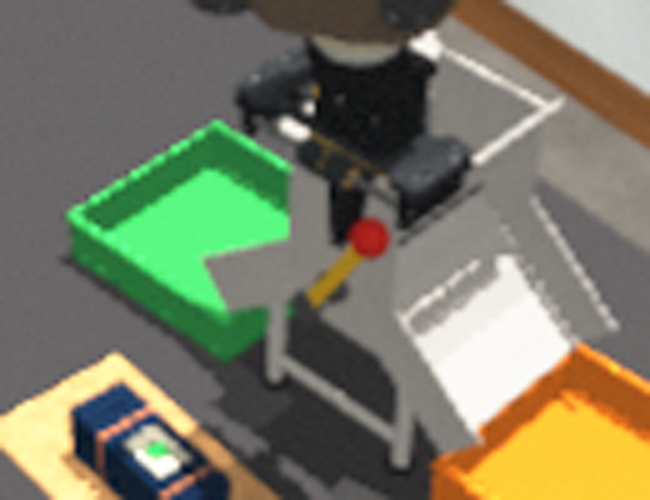

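The lever leans to -y, with the ball at full-frame (273,177), so it is close to the stop (about -0.51). I'll press a little further and watch for the force to rise.

arm_command(deltas=[{"dx":0.0002,"dy":-0.0015,"dz":0,"yaw":0},{"dx":0,"dy":0,"dz":0,"yaw":0}])

```text
t: 4.55
eef_pos: [558.8, 13.2, 289.1]
tcp_rot: [3.142, 0.0, -3.013]
ft_force: [0.9, 1.7, -0.4]
opening: 0.006
grip_force: 0.4
```

arm_command(deltas=[{"dx":0.0002,"dy":-0.0015,"dz":0,"yaw":0},{"dx":0,"dy":0,"dz":0,"yaw":0}])

```text
t: 4.75
eef_pos: [559.0, 12.2, 289.1]
tcp_rot: [3.141, 0.0, -3.013]
ft_force: [-0.1, 4.0, 0.7]
opening: 0.005
grip_force: 2.2
```

arm_command(deltas=[{"dx":0.0001,"dy":-0.001,"dz":0,"yaw":0},{"dx":0,"dy":0,"dz":0,"yaw":0}])

```text
t: 4.95
eef_pos: [558.9, 12.0, 289.1]
tcp_rot: [3.139, -0.0, -3.013]
ft_force: [-2.0, 9.0, 0.4]
opening: 0.006
grip_force: 5.0
```

arm_command(deltas=[{"dx":-0.002,"dy":0.016,"dz":0,"yaw":0},{"dx":-0.002,"dy":0.016,"dz":0,"yaw":0},{"dx":-0.03,"dy":0.006,"dz":0.004,"yaw":0},{"dx":-0.03,"dy":0.006,"dz":0,"yaw":0}])

```text
t: 5.35
eef_pos: [494.4, 56.1, 293.0]
tcp_rot: [-3.141, 0.0, -3.012]
ft_force: [0.0, -0.5, -0.0]
opening: 0.003
grip_force: 0.0
```

arm_command(deltas=[{"dx":-0.0062,"dy":0.0032,"dz":-0.013,"yaw":-8.1},{"dx":-0.0062,"dy":0.0032,"dz":-0.013,"yaw":-8.1},{"dx":-0.0062,"dy":0.0032,"dz":-0.013,"yaw":-8.1},{"dx":-0.0062,"dy":0.0032,"dz":-0.013,"yaw":-8.1},{"dx":-0.0062,"dy":0.0032,"dz":-0.013,"yaw":-8.1},{"dx":-0.0062,"dy":0.0032,"dz":-0.013,"yaw":-8.1},{"dx":-0.0062,"dy":0.0032,"dz":-0.013,"yaw":-8.1},{"dx":-0.0062,"dy":0.0032,"dz":-0.013,"yaw":-8.1},{"dx":-0.0062,"dy":0.0032,"dz":-0.013,"yaw":-8.1},{"dx":-0.0062,"dy":0.0032,"dz":-0.013,"yaw":-8.1},{"dx":-0.0062,"dy":0.0032,"dz":-0.013,"yaw":-8.1},{"dx":-0.0062,"dy":0.0032,"dz":-0.013,"yaw":-8.1},{"dx":0,"dy":0,"dz":0,"yaw":0},{"dx":0,"dy":0,"dz":0,"yaw":0}], gripper=0.095)

```text
t: 6.75
eef_pos: [421.0, 93.7, 137.4]
tcp_rot: [3.141, 0.0, 1.579]
ft_force: [0.4, -1.2, 0.0]
opening: 0.999
grip_force: 0.0
```

```bash
python3 look.py; python3 -c "
from cell import state
s=state();print(s['eef_pos'],s['tcp_rot'],s['ft_force'],s['joints'])"
```

```text
ball [561.5 -12.  284.4] 2.6 80 49 y -63.9 ang -0.529 6.85
[421.32151767  93.44839901 137.6969596 ] [3.14014547e+00 3.08768131e-05 1.57757897e+00] [-0.46190736  0.34305458  0.07212991] [ 6.50317433e-02  3.69381136e-01  2.12260448e+00 -1.90607022e-04
  6.48164111e-01  5.84009441e-02]
```

The lever is at its stop (-0.53 measured). Now I descend onto the left carton.

arm_command(deltas=[{"dx":0,"dy":0,"dz":-0.025,"yaw":0},{"dx":0,"dy":0,"dz":-0.025,"yaw":0},{"dx":0,"dy":0,"dz":-0.025,"yaw":0},{"dx":0,"dy":0,"dz":-0.018,"yaw":0},{"dx":0,"dy":0,"dz":-0.01,"yaw":0},{"dx":0,"dy":0,"dz":0,"yaw":0}])

```text
t: 7.45
eef_pos: [420.8, 93.2, 33.5]
tcp_rot: [-3.141, 0.0, 1.575]
ft_force: [-0.1, -0.2, -0.4]
opening: 1.0
grip_force: 0.0
```

arm_command(deltas=[{"dx":0,"dy":0,"dz":0,"yaw":0},{"dx":0,"dy":0,"dz":0,"yaw":0},{"dx":0,"dy":0,"dz":0,"yaw":0},{"dx":0,"dy":0,"dz":0,"yaw":0},{"dx":0,"dy":0,"dz":0,"yaw":0},{"dx":0,"dy":0,"dz":0,"yaw":0}], gripper=0.05)

```text
t: 8.05
eef_pos: [420.8, 93.3, 34.3]
tcp_rot: [3.141, -0.0, 1.574]
ft_force: [-0.1, 0.4, 5.4]
opening: 0.612
grip_force: 29.9
```

arm_command(deltas=[{"dx":0,"dy":0,"dz":0.01,"yaw":0},{"dx":0,"dy":0,"dz":0.02,"yaw":0},{"dx":0,"dy":0,"dz":0.02,"yaw":0},{"dx":0,"dy":0,"dz":0,"yaw":0},{"dx":0,"dy":0,"dz":0,"yaw":0},{"dx":0,"dy":0,"dz":0,"yaw":0}])

```text
t: 8.65
eef_pos: [420.4, 93.2, 83.6]
tcp_rot: [-3.141, 0.0, 1.574]
ft_force: [-0.5, 0.1, -0.9]
opening: 0.61
grip_force: 29.9
```

arm_command(deltas=[{"dx":0,"dy":0,"dz":0,"yaw":0}])

```text
t: 8.75
eef_pos: [420.4, 93.2, 83.4]
tcp_rot: [-3.14, 0.0, 1.574]
ft_force: [-0.5, 0.3, -1.5]
opening: 0.613
grip_force: 29.9
```

arm_command(deltas=[{"dx":0,"dy":0,"dz":0,"yaw":0}])

```text
t: 8.85
eef_pos: [420.5, 93.3, 83.5]
tcp_rot: [-3.14, 0.0, 1.574]
ft_force: [-0.5, -0.3, -0.9]
opening: 0.612
grip_force: 29.9
```

The reading is about -1.1 N, so the left carton is the dummy. I set it back and go for the right one.

arm_command(deltas=[{"dx":0,"dy":0,"dz":-0.02,"yaw":0},{"dx":0,"dy":0,"dz":-0.02,"yaw":0},{"dx":0,"dy":0,"dz":-0.0075,"yaw":0},{"dx":0,"dy":0,"dz":-0.001,"yaw":0},{"dx":0,"dy":0,"dz":0,"yaw":0}])

```text
t: 9.35
eef_pos: [420.8, 93.3, 35.7]
tcp_rot: [-3.141, 0.0, 1.574]
ft_force: [0.9, -0.4, -0.8]
opening: 0.611
grip_force: 29.9
```

arm_command(deltas=[{"dx":0,"dy":0,"dz":0,"yaw":0},{"dx":0,"dy":0,"dz":0,"yaw":0},{"dx":0,"dy":0,"dz":0,"yaw":0},{"dx":0,"dy":0,"dz":0,"yaw":0},{"dx":0,"dy":0,"dz":0.02,"yaw":0},{"dx":0,"dy":0,"dz":0.03,"yaw":0},{"dx":0,"dy":0,"dz":0.04,"yaw":0},{"dx":0.0016,"dy":-0.0254,"dz":0,"yaw":0},{"dx":0.0016,"dy":-0.0254,"dz":0,"yaw":0},{"dx":0.0016,"dy":-0.0254,"dz":0,"yaw":0},{"dx":0.0016,"dy":-0.0254,"dz":0,"yaw":0},{"dx":0.0016,"dy":-0.0254,"dz":0,"yaw":0},{"dx":0.0016,"dy":-0.0254,"dz":0,"yaw":0},{"dx":0.0016,"dy":-0.0254,"dz":0,"yaw":0},{"dx":0.0016,"dy":-0.0254,"dz":0,"yaw":0},{"dx":0.0016,"dy":-0.0254,"dz":0,"yaw":0},{"dx":0.0016,"dy":-0.0254,"dz":0,"yaw":0},{"dx":0,"dy":0,"dz":0,"yaw":0},{"dx":0,"dy":0,"dz":0,"yaw":0}], gripper=0.095)

```text
t: 11.25
eef_pos: [436.4, -160.7, 125.5]
tcp_rot: [-3.141, -0.0, 1.573]
ft_force: [-0.4, 0.3, -0.4]
opening: 0.997
grip_force: 0.0
```

arm_command(deltas=[{"dx":0,"dy":0,"dz":-0.025,"yaw":0},{"dx":0,"dy":0,"dz":-0.025,"yaw":0},{"dx":0,"dy":0,"dz":-0.025,"yaw":0},{"dx":0,"dy":0,"dz":-0.01,"yaw":0},{"dx":0,"dy":0,"dz":-0.006,"yaw":0},{"dx":0,"dy":0,"dz":0,"yaw":0}])

```text
t: 11.85
eef_pos: [436.7, -160.3, 34.5]
tcp_rot: [-3.141, -0.0, 1.575]
ft_force: [-0.0, -0.3, 0.5]
opening: 1.0
grip_force: 0.0
```

arm_command(deltas=[{"dx":0,"dy":0,"dz":0,"yaw":0},{"dx":0,"dy":0,"dz":0,"yaw":0},{"dx":0,"dy":0,"dz":0,"yaw":0},{"dx":0,"dy":0,"dz":0,"yaw":0},{"dx":0,"dy":0,"dz":0,"yaw":0},{"dx":0,"dy":0,"dz":0,"yaw":0}], gripper=0.05)

```text
t: 12.45
eef_pos: [436.9, -160.8, 34.7]
tcp_rot: [3.141, 0.0, 1.574]
ft_force: [-0.1, 0.4, 3.3]
opening: 0.612
grip_force: 29.9
```

arm_command(deltas=[{"dx":0,"dy":0,"dz":0.01,"yaw":0},{"dx":0,"dy":0,"dz":0.02,"yaw":0},{"dx":0,"dy":0,"dz":0.02,"yaw":0},{"dx":0,"dy":0,"dz":0,"yaw":0},{"dx":0,"dy":0,"dz":0,"yaw":0},{"dx":0,"dy":0,"dz":0,"yaw":0}])

```text
t: 13.05
eef_pos: [436.3, -160.5, 83.9]
tcp_rot: [-3.141, -0.001, 1.574]
ft_force: [-0.7, 0.9, -4.3]
opening: 0.61
grip_force: 29.9
```

arm_command(deltas=[{"dx":0,"dy":0,"dz":0,"yaw":0}])

```text
t: 13.15
eef_pos: [436.4, -160.6, 83.8]
tcp_rot: [-3.14, -0.001, 1.574]
ft_force: [-0.2, 0.3, -4.1]
opening: 0.612
grip_force: 29.9
```

The reading is -4.1 N, so this is the bottle. I raise it and turn its long axis to the chute's x, then go over the mouth.

arm_command(deltas=[{"dx":0,"dy":0,"dz":0.036,"yaw":-4},{"dx":0,"dy":0,"dz":0.036,"yaw":-4},{"dx":0,"dy":0,"dz":0.036,"yaw":-4},{"dx":0,"dy":0,"dz":0.036,"yaw":-4},{"dx":0,"dy":0,"dz":0.036,"yaw":-4},{"dx":0,"dy":0,"dz":0.036,"yaw":-4},{"dx":0,"dy":0,"dz":0.036,"yaw":-4},{"dx":0,"dy":0,"dz":0.034,"yaw":-4},{"dx":0.0247,"dy":0.0229,"dz":0,"yaw":-5},{"dx":0.0247,"dy":0.0229,"dz":0,"yaw":-5},{"dx":0.0247,"dy":0.0229,"dz":0,"yaw":-5},{"dx":0.0247,"dy":0.0229,"dz":0,"yaw":-5},{"dx":0.0247,"dy":0.0229,"dz":0,"yaw":-5},{"dx":0.0247,"dy":0.0229,"dz":0,"yaw":-5},{"dx":0.0247,"dy":0.0229,"dz":0,"yaw":-5},{"dx":0.0247,"dy":0.0229,"dz":0,"yaw":-5},{"dx":0.0247,"dy":0.0229,"dz":0,"yaw":-5},{"dx":0.0247,"dy":0.0229,"dz":0,"yaw":-5.7},{"dx":0,"dy":0,"dz":0,"yaw":0},{"dx":0,"dy":0,"dz":0,"yaw":0}])

```text
t: 15.15
eef_pos: [683.8, 68.7, 368.5]
tcp_rot: [-3.141, 0.003, 0.132]
ft_force: [-0.8, -0.5, -5.2]
opening: 0.612
grip_force: 29.9
```

```bash
python3 - <<'E'
from cell import read_camera,state
from h import *
t=read_camera("top");s=read_camera("side");print(state()["eef_pos"],state()["tcp_rot"])
a=cv2.resize(t["color"][80:180,195:300],(400,380));b=cv2.resize(s["color"][110:220,220:335],(400,380))
cv2.imwrite("pics/m1.png",np.hstack([a,b])[...,::-1])
E
```

```text
[683.32202543  67.80892574 369.82344942] [3.14150544e+00 1.48622835e-03 1.31082998e-01]
```

View pics/m1.png

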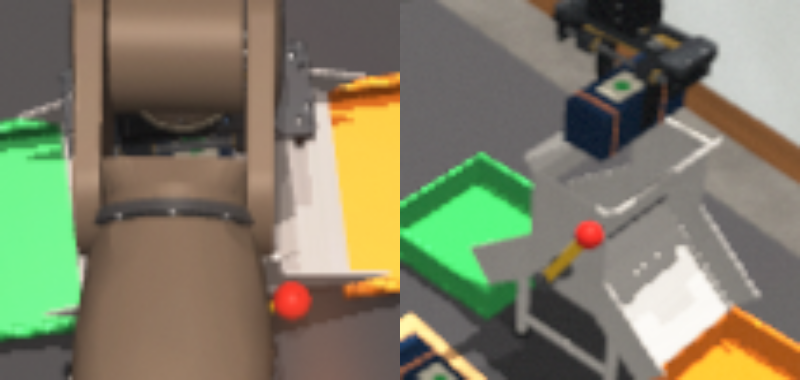

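The carton hangs level above the mouth, aligned with the chute, and the lever is still over at the stop. Next I lower it into the mouth.

arm_command(deltas=[{"dx":0,"dy":0,"dz":-0.015,"yaw":0},{"dx":0,"dy":0,"dz":-0.015,"yaw":0},{"dx":0,"dy":0,"dz":-0.015,"yaw":0},{"dx":0,"dy":0,"dz":-0.013,"yaw":0},{"dx":0,"dy":0,"dz":-0.01,"yaw":0},{"dx":0,"dy":0,"dz":0,"yaw":0},{"dx":0,"dy":0,"dz":0,"yaw":0}])

```text
t: 15.95
eef_pos: [683.8, 68.1, 303.0]
tcp_rot: [3.141, -0.0, 0.131]
ft_force: [0.2, -0.4, -3.5]
opening: 0.61
grip_force: 29.9
```

arm_command(deltas=[{"dx":0,"dy":0,"dz":0,"yaw":0},{"dx":0,"dy":0,"dz":0,"yaw":0},{"dx":0,"dy":0,"dz":0,"yaw":0},{"dx":0,"dy":0,"dz":0,"yaw":0},{"dx":0,"dy":0,"dz":0,"yaw":0},{"dx":0,"dy":0,"dz":0,"yaw":0},{"dx":0,"dy":0,"dz":0,"yaw":0},{"dx":0,"dy":0,"dz":0.02,"yaw":0},{"dx":0,"dy":0,"dz":0.025,"yaw":0},{"dx":0,"dy":0,"dz":0.025,"yaw":0},{"dx":0,"dy":0,"dz":0,"yaw":0},{"dx":0,"dy":0,"dz":0,"yaw":0}], gripper=0.072)

```text
t: 17.15
eef_pos: [683.6, 68.3, 372.5]
tcp_rot: [3.141, -0.0, 0.131]
ft_force: [0.6, 0.3, -0.9]
opening: 0.76
grip_force: 0.0
```

```bash
python3 look.py; python3 - <<'E'
from cell import read_camera,state
from h import *
t=read_camera("top");s=read_camera("side")
a=cv2.resize(t["color"][80:180,145:300],(400,380));b=cv2.resize(s["color"][110:220,200:335],(400,380))
cv2.imwrite("pics/m2.png",np.hstack([a,b])[...,::-1])
E
```

```text
ball [561.7 -11.8 284.1] 2.5 82 49 y -63.7 ang -0.529 17.25
```

View pics/m2.png

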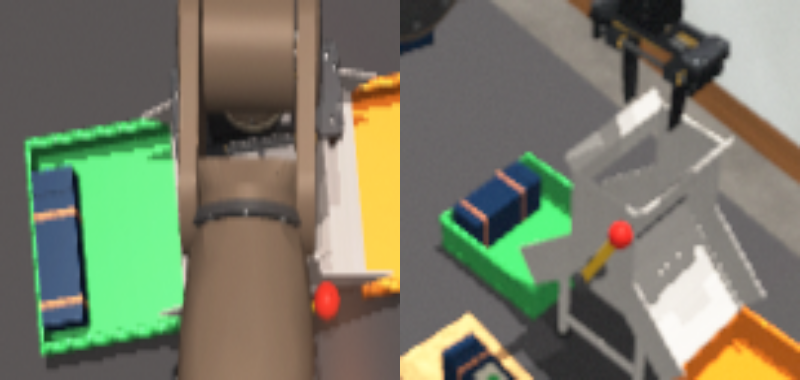

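The bottle carton lies in the green bin. Now I close the gripper and take it to the -y side of the lever.

arm_command(deltas=[{"dx":-0.0193,"dy":-0.021,"dz":0,"yaw":0},{"dx":-0.0193,"dy":-0.021,"dz":0,"yaw":0},{"dx":-0.0193,"dy":-0.021,"dz":0,"yaw":0},{"dx":-0.0193,"dy":-0.021,"dz":0,"yaw":0},{"dx":-0.0193,"dy":-0.021,"dz":0,"yaw":0},{"dx":-0.0193,"dy":-0.021,"dz":0,"yaw":0},{"dx":0,"dy":0,"dz":0,"yaw":0},{"dx":0,"dy":0,"dz":-0.03,"yaw":0},{"dx":0,"dy":0,"dz":-0.03,"yaw":0},{"dx":0,"dy":0,"dz":-0.024,"yaw":0},{"dx":0,"dy":0,"dz":0,"yaw":0}], gripper=0)

```text
t: 18.45
eef_pos: [567.2, -57.0, 285.3]
tcp_rot: [-3.14, 0.005, 0.131]
ft_force: [0.2, 0.2, 0.2]
opening: 0.003
grip_force: 0.0
```

arm_command(deltas=[{"dx":-0.001,"dy":0.008,"dz":0,"yaw":0},{"dx":-0.001,"dy":0.008,"dz":0,"yaw":0},{"dx":-0.001,"dy":0.008,"dz":0,"yaw":0},{"dx":-0.001,"dy":0.008,"dz":0,"yaw":0},{"dx":-0.001,"dy":0.008,"dz":0,"yaw":0},{"dx":-0.001,"dy":0.008,"dz":0,"yaw":0},{"dx":-0.001,"dy":0.008,"dz":0,"yaw":0},{"dx":-0.001,"dy":0.008,"dz":0,"yaw":0},{"dx":-0.001,"dy":0.008,"dz":0,"yaw":0},{"dx":-0.001,"dy":0.008,"dz":0,"yaw":0},{"dx":-0.001,"dy":0.008,"dz":0,"yaw":0},{"dx":-0.001,"dy":0.008,"dz":0,"yaw":0},{"dx":-0.001,"dy":0.008,"dz":0,"yaw":0},{"dx":-0.001,"dy":0.008,"dz":0,"yaw":0},{"dx":-0.001,"dy":0.008,"dz":0,"yaw":0},{"dx":-0.001,"dy":0.008,"dz":0,"yaw":0},{"dx":0,"dy":0,"dz":0,"yaw":0}])

```text
t: 20.15
eef_pos: [551.7, 71.4, 288.5]
tcp_rot: [-3.141, 0.0, 0.131]
ft_force: [0.3, 0.5, -0.6]
opening: 0.006
grip_force: 0.0
```

arm_command(deltas=[{"dx":-0.0005,"dy":0.004,"dz":0,"yaw":0},{"dx":-0.0004,"dy":0.003,"dz":0,"yaw":0},{"dx":0,"dy":0,"dz":0,"yaw":0}])

```text
t: 20.45
eef_pos: [551.0, 77.6, 288.6]
tcp_rot: [-3.141, -0.0, 0.131]
ft_force: [1.0, 0.1, 0.5]
opening: 0.004
grip_force: 0.0
```

arm_command(deltas=[{"dx":-0.0004,"dy":0.003,"dz":0,"yaw":0},{"dx":-0.0003,"dy":0.002,"dz":0,"yaw":0},{"dx":0,"dy":0,"dz":0,"yaw":0}])

```text
t: 20.75
eef_pos: [550.3, 82.5, 288.6]
tcp_rot: [-3.142, -0.0, 0.131]
ft_force: [0.7, -0.8, -0.2]
opening: 0.003
grip_force: 0.1
```

arm_command(deltas=[{"dx":-0.0003,"dy":0.002,"dz":0,"yaw":0},{"dx":-0.0003,"dy":0.002,"dz":0,"yaw":0},{"dx":0,"dy":0,"dz":0,"yaw":0}])

```text
t: 21.05
eef_pos: [549.7, 86.5, 288.6]
tcp_rot: [-3.142, -0.0, 0.131]
ft_force: [0.0, -0.8, -1.1]
opening: 0.003
grip_force: 0.2
```

arm_command(deltas=[{"dx":-0.0002,"dy":0.0015,"dz":0,"yaw":0},{"dx":0,"dy":0,"dz":0,"yaw":0}])

```text
t: 21.25
eef_pos: [549.5, 87.9, 288.6]
tcp_rot: [-3.142, -0.0, 0.131]
ft_force: [-0.1, 0.2, -0.7]
opening: 0.008
grip_force: 0.3
```

arm_command(deltas=[{"dx":-0.0002,"dy":0.0015,"dz":0,"yaw":0},{"dx":0,"dy":0,"dz":0,"yaw":0}])

```text
t: 21.45
eef_pos: [549.3, 89.1, 288.6]
tcp_rot: [3.141, 0.0, 0.131]
ft_force: [0.7, -2.0, -1.1]
opening: 0.006
grip_force: 1.5
```

arm_command(deltas=[{"dx":-0.0001,"dy":0.0012,"dz":0,"yaw":0},{"dx":0,"dy":0,"dz":0,"yaw":0}])

```text
t: 21.65
eef_pos: [549.3, 89.3, 288.6]
tcp_rot: [3.139, 0.0, 0.131]
ft_force: [0.3, -10.0, -0.5]
opening: 0.003
grip_force: 4.9
```

arm_command(deltas=[{"dx":-0.0001,"dy":0.0008,"dz":0,"yaw":0},{"dx":0,"dy":0,"dz":0,"yaw":0}])

```text
t: 21.85
eef_pos: [549.3, 89.5, 288.6]
tcp_rot: [3.138, 0.0, 0.13]
ft_force: [0.2, -14.6, -0.2]
opening: 0.005
grip_force: 7.1
```

At the stop. I retreat and go back to the dummy.

arm_command(deltas=[{"dx":0.002,"dy":-0.016,"dz":0,"yaw":0},{"dx":0.002,"dy":-0.016,"dz":0,"yaw":0},{"dx":-0.03,"dy":0,"dz":0.004,"yaw":0},{"dx":-0.03,"dy":0,"dz":0,"yaw":0},{"dx":0,"dy":0,"dz":0,"yaw":0}])

```text
t: 22.35
eef_pos: [490.7, 58.7, 292.9]
tcp_rot: [-3.141, 0.001, 0.13]
ft_force: [0.9, -0.5, 0.0]
opening: 0.004
grip_force: 0.0
```

arm_command(deltas=[{"dx":-0.006,"dy":0.003,"dz":-0.0136,"yaw":6.9},{"dx":-0.006,"dy":0.003,"dz":-0.0136,"yaw":6.9},{"dx":-0.006,"dy":0.003,"dz":-0.0136,"yaw":6.9},{"dx":-0.006,"dy":0.003,"dz":-0.0136,"yaw":6.9},{"dx":-0.006,"dy":0.003,"dz":-0.0136,"yaw":6.9},{"dx":-0.006,"dy":0.003,"dz":-0.0136,"yaw":6.9},{"dx":-0.006,"dy":0.003,"dz":-0.0136,"yaw":6.9},{"dx":-0.006,"dy":0.003,"dz":-0.0136,"yaw":6.9},{"dx":-0.006,"dy":0.003,"dz":-0.0136,"yaw":6.9},{"dx":-0.006,"dy":0.003,"dz":-0.0136,"yaw":6.9},{"dx":-0.006,"dy":0.003,"dz":-0.0136,"yaw":6.9},{"dx":-0.006,"dy":0.003,"dz":-0.0136,"yaw":6.9},{"dx":0,"dy":0,"dz":0,"yaw":0},{"dx":0,"dy":0,"dz":0,"yaw":0}], gripper=0.095)

```text
t: 23.75
eef_pos: [422.0, 95.0, 129.5]
tcp_rot: [3.141, -0.0, 1.572]
ft_force: [-0.8, 0.2, 0.5]
opening: 1.0
grip_force: 0.0
```

```bash
python3 look.py
```

```text
ball [545.8 111.9 283.8] 2.8 83 41 y 61.0 ang 0.511 23.85
```

The lever is at the +y stop. Now I grasp the dummy.

arm_command(deltas=[{"dx":-0.0015,"dy":-0.0015,"dz":-0.025,"yaw":0},{"dx":0,"dy":0,"dz":-0.025,"yaw":0},{"dx":0,"dy":0,"dz":-0.025,"yaw":0},{"dx":0,"dy":0,"dz":-0.014,"yaw":0},{"dx":0,"dy":0,"dz":-0.006,"yaw":0},{"dx":0,"dy":0,"dz":0,"yaw":0}])

```text
t: 24.45
eef_pos: [419.9, 93.6, 34.3]
tcp_rot: [-3.141, 0.0, 1.574]
ft_force: [0.4, 0.6, 0.2]
opening: 0.997
grip_force: 0.0
```

arm_command(deltas=[{"dx":0,"dy":0,"dz":0,"yaw":0},{"dx":0,"dy":0,"dz":0,"yaw":0},{"dx":0,"dy":0,"dz":0,"yaw":0},{"dx":0,"dy":0,"dz":0,"yaw":0},{"dx":0,"dy":0,"dz":0,"yaw":0},{"dx":0,"dy":0,"dz":0,"yaw":0}], gripper=0.05)

```text
t: 25.05
eef_pos: [419.8, 93.8, 34.6]
tcp_rot: [3.141, -0.0, 1.576]
ft_force: [0.1, -0.4, 3.3]
opening: 0.61
grip_force: 29.9
```

arm_command(deltas=[{"dx":0,"dy":0,"dz":0.01,"yaw":0},{"dx":0,"dy":0,"dz":0.036,"yaw":0},{"dx":0,"dy":0,"dz":0.036,"yaw":0},{"dx":0,"dy":0,"dz":0.036,"yaw":0},{"dx":0,"dy":0,"dz":0.036,"yaw":0},{"dx":0,"dy":0,"dz":0.036,"yaw":0},{"dx":0,"dy":0,"dz":0.036,"yaw":0},{"dx":0,"dy":0,"dz":0.036,"yaw":0},{"dx":0,"dy":0,"dz":0.036,"yaw":0},{"dx":0,"dy":0,"dz":0.036,"yaw":0},{"dx":0,"dy":0,"dz":0,"yaw":0},{"dx":0,"dy":0,"dz":0,"yaw":0}])

```text
t: 26.25
eef_pos: [419.0, 93.8, 368.7]
tcp_rot: [3.141, -0.0, 1.576]
ft_force: [0.1, 0.1, -1.0]
opening: 0.605
grip_force: 29.9
```

arm_command(deltas=[{"dx":0.022,"dy":-0.0022,"dz":0,"yaw":-6.9},{"dx":0.022,"dy":-0.0022,"dz":0,"yaw":-6.9},{"dx":0.022,"dy":-0.0022,"dz":0,"yaw":-6.9},{"dx":0.022,"dy":-0.0022,"dz":0,"yaw":-6.9},{"dx":0.022,"dy":-0.0022,"dz":0,"yaw":-6.9},{"dx":0.022,"dy":-0.0022,"dz":0,"yaw":-6.9},{"dx":0.022,"dy":-0.0022,"dz":0,"yaw":-6.9},{"dx":0.022,"dy":-0.0022,"dz":0,"yaw":-6.9},{"dx":0.022,"dy":-0.0022,"dz":0,"yaw":-6.9},{"dx":0.022,"dy":-0.0022,"dz":0,"yaw":-6.9},{"dx":0.022,"dy":-0.0022,"dz":0,"yaw":-6.9},{"dx":0.022,"dy":-0.0022,"dz":0,"yaw":-6.9},{"dx":0,"dy":0,"dz":0,"yaw":0},{"dx":0,"dy":0,"dz":0,"yaw":0},{"dx":0,"dy":0,"dz":0,"yaw":0}])

```text
t: 27.75
eef_pos: [682.8, 67.5, 367.7]
tcp_rot: [-3.141, 0.002, 0.132]
ft_force: [0.2, 0.2, -0.7]
opening: 0.611
grip_force: 29.9
```

arm_command(deltas=[{"dx":0,"dy":0,"dz":-0.015,"yaw":0},{"dx":0,"dy":0,"dz":-0.015,"yaw":0},{"dx":0,"dy":0,"dz":-0.015,"yaw":0},{"dx":0,"dy":0,"dz":-0.012,"yaw":0},{"dx":0,"dy":0,"dz":-0.01,"yaw":0},{"dx":0,"dy":0,"dz":0,"yaw":0},{"dx":0,"dy":0,"dz":0,"yaw":0}])

```text
t: 28.45
eef_pos: [683.6, 67.4, 301.8]
tcp_rot: [3.141, -0.0, 0.131]
ft_force: [0.2, -0.5, -1.2]
opening: 0.605
grip_force: 29.9
```

arm_command(deltas=[{"dx":0,"dy":0,"dz":0,"yaw":0},{"dx":0,"dy":0,"dz":0,"yaw":0},{"dx":0,"dy":0,"dz":0,"yaw":0},{"dx":0,"dy":0,"dz":0,"yaw":0},{"dx":0,"dy":0,"dz":0,"yaw":0},{"dx":0,"dy":0,"dz":0,"yaw":0},{"dx":0,"dy":0,"dz":0,"yaw":0},{"dx":0,"dy":0,"dz":0.02,"yaw":0},{"dx":0,"dy":0,"dz":0.025,"yaw":0},{"dx":0,"dy":0,"dz":0.025,"yaw":0},{"dx":0,"dy":0,"dz":0.025,"yaw":0},{"dx":-0.02,"dy":0,"dz":0.02,"yaw":0},{"dx":-0.02,"dy":0,"dz":0,"yaw":0},{"dx":0,"dy":0,"dz":0,"yaw":0},{"dx":0,"dy":0,"dz":0,"yaw":0}], gripper=0.072)

```text
t: 29.95
eef_pos: [643.7, 67.4, 416.5]
tcp_rot: [3.141, -0.0, 0.131]
ft_force: [0.3, -0.2, -1.0]
opening: 0.758
grip_force: 0.0
```

```bash
python3 - <<'E'
from cell import read_camera,state
from h import *
t=read_camera("top");s=read_camera("side")
a=cv2.resize(t["color"][80:230,105:415],(500,300));b=cv2.resize(s["color"][110:350,150:360],(300,340))
o=np.zeros((340,800,3),np.uint8);o[:300,:500]=a;o[:,500:]=b
cv2.imwrite("pics/m3.png",o[...,::-1])
E
```

```text
(no output)
```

View pics/m3.png

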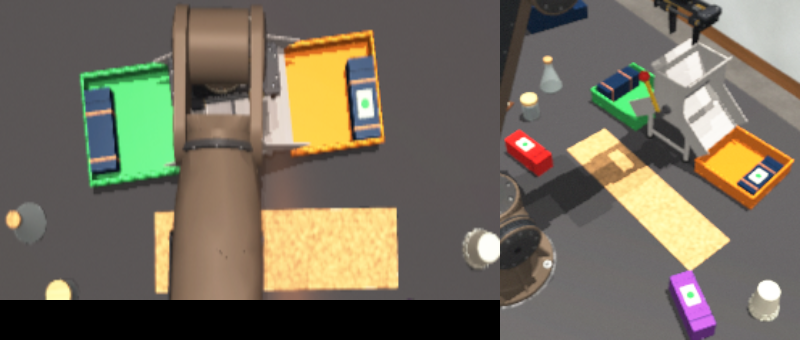

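The bottle carton is in the green bin at about (100,130) and the dummy is in the orange bin at (365,100). The gripper is clear and nothing else moved.

```bash
python3 -c "
from cell import job_done
print(job_done())"
```

```text
the job is handed in; nothing more can be done
None
```

The job is done and handed in at about 30 s: the bottle carton is in the green bin, the dummy is in the orange bin, and the jar, cups and flask were left alone.

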